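# Stop the jar roller and lock its reversing switch at off

### The arm

A 6-joint arm with a two-finger parallel gripper is mounted at the origin on the work surface; the furniture and walls round the work are solid. World frame = base frame: x ahead of the robot, y to its left, z up, the work surface at z = 0. Lengths are in m, angles in rad, forces in N, time in s.
With the tool pointing down it reaches from about 0.225 to 0.875 m from the base axis. Payload 3.4 kg.
Tool frame: the origin (TCP) lies midway between the tips of the shut fingers; the grasp point (between the pads) lies 19 mm behind it; z points along the fingers, y is the line along which they close (so a half turn about z gives the same grasp; the last joint's range is limited). The gripper opens to 85 mm and grips with 20 to 120 N. Pads are 22 mm wide; open, the fingers measure 114 mm over their backs; the gripper's body (76 mm by 85 mm) begins 54 mm behind the grasp point. The pads swing forward as they close: fully open they stand 13 mm farther back than shut.
Start: joints at [1.196, 0.276, 1.505, -0, 1.361, -0.121], TCP at [0.144, 0.557, 0.231] pointing down, gripper open.
Joint ranges: [-2.89, 2.89], [-0.75, 2.08], [0.22, 2.7], [-1.18, 4.32], [0.11, 2.71], [-2.7, 2.7]. Speed limits (rad/s): [2.57, 2.57, 3.14, 3.14, 3.14, 3.14].

### API

Orientations are given as a 3x3 rotation matrix whose columns are the frame's x, y, z axes.
In Python, from station import monitor, viewer, job gives the robot as it stands.
- The arm moves only by the tool move_arm, never from a script. Its argument "motion" is a list of rows, each a list of 3 entries, a list of its own where there are three numbers: the shift along the tool's x, y, z in m, then the turn, a rotation vector about the tool's x, y, z in rad, then the closure, from 0 (fully open) to 1 (shut). In form: [[[x, y, z], [wx, wy, wz], fingers], ...]. A call has 1 to 20 rows; each row shifts and turns the commanded pose from where the row before left it, along the tool's axes as they then stand; what a row does not reach is not made up. A row lasts 1/12 s, in which the tool goes at most 41.7 mm and 7.16 degrees, less where a joint would pass 70% of its speed; a pose out of reach is approached as far as the arm can. A call is refused whole if a number of a shift passes 0.0417 or a number of a turn 0.125, either way. A call with a gripper value outside its range is refused whole. The fingers move at their own pace and stop on an object; "grip_force" is the grip in N (left out, the last holds). Time passes only in rows, so rows that do not move let the fingers close. It gives the time, the measured TCP pose, the force, the opening and the grip force at its end, in the units of the state.
- monitor.read_state(): the state, without advancing time (a new reading comes with each control period).
- viewer.read_camera(name): name is "scene" or "top" or "wrist"; returns a dict with "color" (420x560x3 uint8, red, green, blue), "depth" (420x560 float32, m along the optical axis (not along the pixel's ray), 0 where there is no reading), "intrinsics" (3x3 intrinsics, pixels), "dist_coeffs" ([k1, k2, p1, p2, k3] as OpenCV has them; the pictures are not rectified), "R" (3x3) and "t" (3): a world point X has camera coordinates R X + t. Camera axes: x right, y down, z forward; pixel columns grow to the right and rows downward; lengths in m; the calibration is good to about 2 mm. A picture is of the moment at which its call begins.
- job.finish_job(): hands the job in; it is judged then, once.
The state is a dict: "t": time; "q": joint angles; "joint_velocities": joint speeds; "tau": joint torques, N m; "ee_pos": TCP position; "tcp_rot": TCP orientation; "force": force on the tool from outside, world axes, zero at the start; "moment": the same for the moment, N m; "gripper_width": opening from 0.0 (shut) to 1.0 (fully open); "grip_force": force on a finger pad.
Only numpy, scipy, OpenCV 4.12 (cv2) and the standard library are available. Lean on these libraries where they do the work, as an engineer would, in place of code of your own. Each camera call takes 0.05 s, during which the arm holds its last target. There are 200 camera calls.

### The job

The ink in the jar is mixed. Move the jar roller's forward-off-reverse lever from forward to its upright centre off position, without carrying it on into reverse, and let it rest there; then push the lock slide fully home, so that its fork holds the lever at off. Leave the loose ink pot and tape roll beside the machine where they stand.

Things in the scene. Friction and masses are not known exactly. Their poses are not given: they have to be found in the camera images.
- jar_roller: Grey bench machine, fixed, a blue jar lying on two rollers at its left. Its right end is the control pod, a box 190x120 mm with a flat aluminium top 97 mm above the table. Origin on the table under the pod, which spans x -105 to 85, y -60 to 60 mm. x: to the machine's back (away from the robot); y: to its left, along the rollers; z up. Rollers and bed: y 60 to 297, x -85 to 85 mm.
- jar_axis (a point): Middle of the lying blue jar on the rollers, an obstacle 110 mm thick and 165 mm long along the machine's y; its centre is 122 mm above the table, its top 177 mm.
- lever (a joint): Lever angle, rad: 0 upright = off; +0.42 forward, leaning to the machine's right (-y), where it starts against its stop; -0.42 reverse, leaning left. Spring detents: about 6 N at the knob moves it out of forward, fading to nothing at +0.16, where it drops by itself into off, a narrow notch that holds it with 1 to 2 N between -0.13 and +0.13; past -0.16 it snaps into reverse.
- lever_pivot (a point): The lever's pivot axis, inside the pod, 60 mm above the table at x = 30, y = 0 mm of the machine. The lever swings about the machine's x axis, so its knob moves sideways, along y. Its steel shank, 12 mm thick, comes out of a slot in the pod's top.
- lever_knob (a point): Centre of the lever's black pear-shaped knob, 112 mm from the pivot; 30 mm across here, 38 mm long, its top 14 mm further out. Upright, the centre stands 172 mm above the table; in forward 162 mm.
- lock_slide (a joint): Travel (m) of the flat steel lock slide on the pod's top, in front of the lever. It starts drawn back towards the robot, at 0 to 0.006; 0.035 = fully home, at its stop. Pushing it along the machine's +x takes about 3 N; it stays where it is left. Its fork (slot 18 mm wide) passes the lever's shank only when the lever is at off; in forward it strikes the shank after about 16 mm.
- slide_tab (a point): Centre of the slide's upright push tab, moving with it: 8 mm thick along the machine's x, 46 mm wide along y, top 18 mm above this point; the slide's flat plate is 17 mm below it, guide rails 12 mm below, the pod's top 24 mm below. With the slide at 0 it is at x = -85, y = 0 mm of the machine, 121 mm above the table; home, it is 80 mm in front of the lever.
- ink_pot_mid (a point): Middle (half-way up) of the loose ink pot, 67 mm across and 58 mm high, standing to the right of the pod. A bystander.
- tape_roll_mid (a point): Middle of the loose roll of masking tape, 92 mm across and 24 mm high, lying to the right of the pod, nearer the robot than the ink pot. A bystander.

How it is judged:
On the way, in this order (a step that is already met when the one before it is completed fails the run):
1. the lever rests upright in its centre off detent while the lock slide is still drawn back (value of joint lever between -0.09 and 0.09 rad and value of joint lock_slide below 0.015 m), for 0.3 s.
2. the lock slide is fully home (value of joint lock_slide above 0.031 m), for 0.2 s.
At the end, for the whole second after the job is handed in: The lever stands at off, within 0.09 rad (5 degrees) of upright, and the lock slide is home to within 4 mm (value of joint lever between -0.09 and 0.09 rad and value of joint lock_slide above 0.031 m); the robot touches nothing.
It fails at once if the lever is carried past off into reverse (value of joint lever below -0.22 rad).
It fails at once if the ink pot is pushed more than 40 mm (distance of ink_pot_mid from where it was at the start of the episode above 0.04 m).
It fails at once if the tape roll is pushed more than 40 mm (distance of tape_roll_mid from where it was at the start of the episode above 0.04 m).
It also fails if it takes over 45 s, if anything falls off the work surface, if the arm or the gripper's body presses on something with over 40 N, if the wrist force passes 120 N, or if a joint passes its speed limit or range.

## Working session

There is one attempt and no reset: what is moved stays moved. The work goes in short steps, Python scripts to look and compute and a tool call to move; the robot and the scene stay as the last step left them, time stands still between calls to the robot, and variables do not carry over. Pictures are saved under pics/ and viewed, at most 10 in all, crops included, and the job is handed in when it is done.

Besides the shell and the picture viewer there is one more tool, called after "Emit:" as name([rows], argument=value, ...), one row to a line, values as JSON. move_arm: Moves the arm, as the interface text tells. Its arguments: {"type":"object","properties":{"motion":{"type":"array"},"grip_force":{"type":"number"}},"required":["motion"]}

```bash
mkdir -p pics
cat > h.py <<'E'
import numpy as np, cv2
from station import monitor, viewer, job
def cam(n):
    c=viewer.read_camera(n); return c
def pts(c):
    # world point per pixel from depth
    h,w=c["depth"].shape
    uv=np.stack(np.meshgrid(np.arange(w),np.arange(h)),-1).reshape(-1,1,2).astype(np.float64)
    n=cv2.undistortPoints(uv,np.array(c["intrinsics"]),np.array(c["dist_coeffs"])).reshape(h,w,2)
    P=np.dstack([n,np.ones((h,w))])*c["depth"][...,None]
    return (P-np.array(c["t"]))@np.array(c["R"])
E
python3 - <<'E'
from h import *
ims=[]
for n in("scene","top"):
    c=cam(n); np.savez(n+".npz",**c); cv2.imwrite(f"pics/{n}0.png",c["color"][...,::-1])
s=monitor.read_state(); print(s)
E
```

```text
{'t': 0.1, 'q': array([ 1.19601919e+00,  2.76531987e-01,  1.50599148e+00, -4.37744307e-06,
        1.36073509e+00, -1.21007488e-01]), 'joint_velocities': array([-0.00090426, -0.00204815, -0.00212107, -0.00126003,  0.00045047,
        0.001021  ]), 'tau': array([ 1.59248215e-03, -4.17702627e+01, -2.46406066e+01, -1.56341403e-04,
        5.94732701e-03,  3.28105637e-05]), 'ee_pos': array([0.144192  , 0.55613589, 0.2305321 ]), 'tcp_rot': array([[-9.67973084e-01,  2.51053264e-01, -6.05843263e-04],
       [ 2.51053918e-01,  9.67971860e-01, -1.55183426e-03],
       [ 1.96846173e-04, -1.65423312e-03, -9.99998612e-01]]), 'force': array([-0.39746939,  0.17857576, -0.05945889]), 'moment': array([-0.01011939,  0.0016782 , -0.02590687]), 'grip_force': 0.0, 'gripper_width': 1.0027840035011857}
```

View pics/scene0.png

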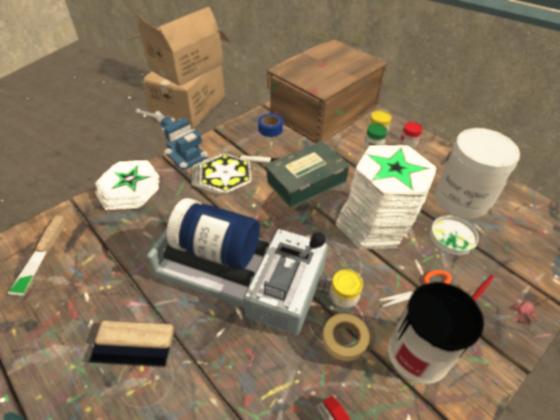

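View pics/top0.png

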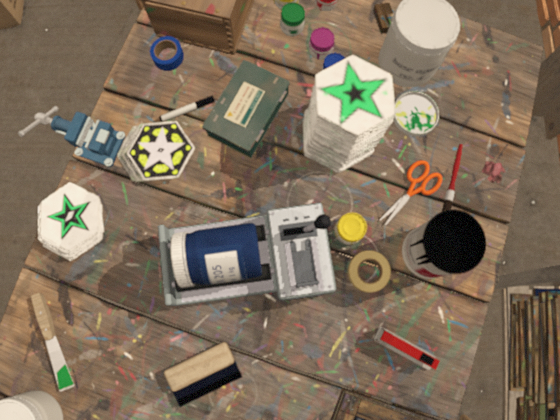

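The machine is at about (250,260) in the top view: pod (300,250), knob (323,222), slide tab near (300,288), ink pot (351,229), tape roll (369,272). Next I'll measure these.

Run:
```python
from h import *
c=dict(np.load("top.npz")); P=pts(c); col=c["color"].astype(int)
print("valid depth",(c["depth"]>0).mean(), "cam", -c["R"].T@c["t"])
for n,(u,v) in dict(pod=(285,280),knob=(323,222),ink=(351,229),tape=(369,257),jar=(230,250),table=(330,330)).items(): print(n,P[v,u].round(4))
z=P[...,2]; box=np.zeros(z.shape,bool); box[195:310,260:345]=1
m=box&(abs(z-.097)<.008)
r=cv2.minAreaRect((P[m][:,:2]*1000).astype(np.float32)); print("pod top rect",m.sum(),r, cv2.boxPoints(r))
k=box&(z>.135); k[:,:305]=0; print("knob",k.sum(),P[k].mean(0),P[k].min(0),P[k].max(0))
t=box&(z>.122)&(z<.15); t[:245]=0; print("tab",t.sum(), P[t].mean(0) if t.any() else 0,P[t].max(0),P[t].min(0))
im=c["color"][190:320,255:400,::-1]; cv2.imwrite("pics/topcrop.png",cv2.resize(im,None,fx=4,fy=4,interpolation=cv2.INTER_CUBIC))
```

```text
valid depth 0.9959948979591837 cam [ 0.44463048 -0.13014403  1.04131256]
pod [ 0.504  -0.1491  0.0981]
knob [ 0.6114 -0.2156  0.1792]
ink [ 0.6221 -0.289   0.0571]
tape [ 0.5659 -0.3343  0.0289]
jar [ 0.5504 -0.0421  0.1803]
table [ 0.4038 -0.2543  0.0032]
pod top rect 3836 ((565.3690185546875, -166.47900390625), (190.607177734375, 146.5498046875), 10.434535026550293) [[ 458.37057  -111.676506]
 [ 484.91245  -255.80273 ]
 [ 672.36743  -221.2815  ]
 [ 645.82556   -77.15527 ]]
knob 290 [ 0.57958562 -0.20691914  0.2123024 ] [ 0.44463048 -0.23033522  0.13632317] [ 0.62978058 -0.13014403  1.04131256]
tab 128 [ 0.49762269 -0.18346777  0.13835167] [ 0.52177605 -0.0987781   0.14964811] [ 0.48918808 -0.21471684  0.12209556]
```

View pics/topcrop.png

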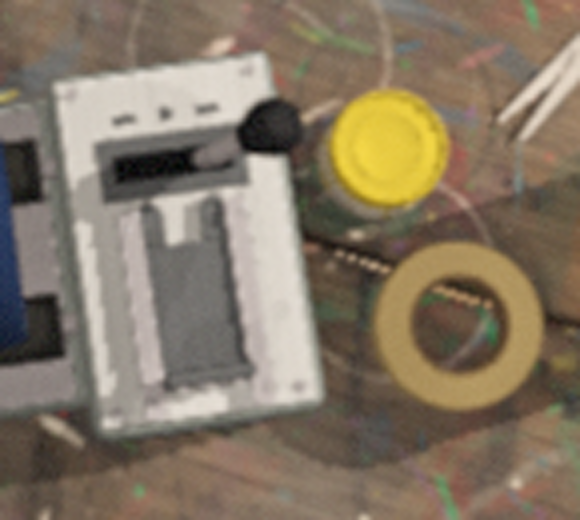

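The crop shows the pod-top corners at (57,85), (267,55), (322,402), (100,435), the knob at (270,125), the tab at (205,378), and the fork pointing at the shank. I'll cast rays for the pose.

```bash
cat >> h.py <<'E'
def ray(c,uv,z):
    n=cv2.undistortPoints(np.array(uv,float).reshape(-1,1,2),np.array(c["intrinsics"]),np.array(c["dist_coeffs"])).reshape(-1,2)
    R,t=np.array(c["R"]),np.array(c["t"]); C=-R.T@t
    d=np.c_[n,np.ones(len(n))]@R; return C+d*((z-C[2])/d[:,2])[:,None]
E
python3 - <<'E'
from h import *
c=dict(np.load("top.npz")); P=pts(c); z=P[...,2]; ok=c["depth"]>0
cr=np.array([(57,85),(267,55),(322,402),(100,435)])/4+[255,190]-.4
W=ray(c,cr,.097)[:,:2]; print("corners",W.round(4).tolist(),[np.linalg.norm(W[i]-W[i-1]).round(4) for i in range(4)])
L=np.array([[.085,.06],[.085,-.06],[-.105,-.06],[-.105,.06]])
a=L-L.mean(0);b=W-W.mean(0); th=np.arctan2((a[:,0]*b[:,1]-a[:,1]*b[:,0]).sum(),(a*b).sum())
R=np.array([[np.cos(th),-np.sin(th)],[np.sin(th),np.cos(th)]]); o=W.mean(0)-R@L.mean(0)
print("th",np.degrees(th),"origin",o, "resid",(W-(L@R.T+o)).round(4).tolist())
M=(P[...,:2]-o)@R
# black knob
col=c["color"].astype(int).sum(2); k=np.zeros(z.shape,bool); k[212:230,312:332]=1; k&=(col<150)
uv=np.argwhere(k)[:,::-1]; kc=uv.mean(0); print("knob px",kc,k.sum(),"machine",(ray(c,kc,.162)[0,:2]-o)@R)
t=ok&(z>.130)&(z<.145)&(abs(M[...,1])<.04)&(M[...,0]<-.04)&(M[...,0]>-.12)
print("tab top",t.sum(),M[t].mean(0),M[t].min(0),M[t].max(0))
np.savez("pose.npz",R=R,o=o,th=th)
for n,l in dict(tab0=(-.085,0),knob=(.03,-.046),knob_up=(.03,0)).items(): print(n,R@l+o)
E
```

```text
corners [[0.6464, -0.1099], [0.6671, -0.2195], [0.4876, -0.2516], [0.4666, -0.1396]] [np.float64(0.1822), np.float64(0.1115), np.float64(0.1824), np.float64(0.1139)]
th 10.002383203151796 origin [ 0.57676514 -0.17842244] resid [[-0.0037, -0.0054], [-0.0038, 0.0032], [0.0038, 0.0042], [0.0037, -0.002]]
knob px [321.25984252 222.34645669] 127 machine [ 0.03043668 -0.04145244]
tab top 110 [-0.08188199  0.0006595 ] [-0.08628082 -0.02248676] [-0.07733369  0.02297397]
tab0 [ 0.49305709 -0.19318601]
knob [ 0.61429885 -0.21851259]
knob_up [ 0.60630915 -0.17321176]
```

Run:
```python
from h import *
p=np.load("pose.npz");R,o=p["R"],p["o"]
s=monitor.read_state(); S=(s["ee_pos"][:2]-o)@R
print("TCP machine",S,"z",s["ee_pos"][2],"tool yaw turn",np.arctan2(*(-s["tcp_rot"][:2,0]@R)[::-1]))
c=dict(np.load("top.npz"));P=pts(c);M=(P[...,:2]-o)@R;z=P[...,2];ok=(c["depth"]>0)&(z<.6)
for x0 in np.arange(-.15,.3,.05):
  print(round(x0,2),[float(z[ok&(M[...,0]>=x0)&(M[...,0]<x0+.05)&(M[...,1]>=y)&(M[...,1]<y+.1)].max(initial=0).round(2)) for y in np.arange(-.2,.8,.1)])
```

```text
TCP machine [-0.29841345  0.79852669] z 0.23053209735891447 tool yaw turn -0.4283434149943013
-0.15 [0.03, 0.1, 0.1, 0.01, 0.01, 0.01, 0.01, 0.02, 0.01, 0.0]
-0.1 [0.03, 0.14, 0.14, 0.15, 0.15, 0.01, 0.01, 0.02, 0.02, 0.01]
-0.05 [0.05, 0.11, 0.18, 0.18, 0.18, 0.01, 0.01, 0.02, 0.02, 0.0]
0.0 [0.06, 0.18, 0.18, 0.18, 0.18, 0.01, 0.01, 0.03, 0.01, 0.0]
0.05 [0.06, 0.1, 0.15, 0.15, 0.14, 0.01, 0.05, 0.05, 0.01, 0.0]
0.1 [0.01, 0.01, 0.01, 0.01, 0.01, 0.01, 0.05, 0.05, 0.0, 0.0]
0.15 [0.19, 0.04, 0.01, 0.01, 0.01, 0.01, 0.05, 0.05, 0.0, 0.0]
0.2 [0.19, 0.18, 0.07, 0.07, 0.03, 0.03, 0.05, 0.05, 0.0, 0.0]
0.25 [0.19, 0.19, 0.07, 0.07, 0.03, 0.1, 0.1, 0.01, 0.0, 0.0]
```

Emit:
move_arm([
  [[0,0,-0.006],[0,0,-0.107],0.45],
  [[0,0,-0.006],[0,0,-0.107],0.45],
  [[0,0,-0.006],[0,0,-0.107],0.45],
  [[0,0,-0.006],[0,0,-0.107],0.45],
  [[-0.0117,-0.0301,0],[0,0,0],0.45],
  [[-0.0117,-0.0301,0],[0,0,0],0.45],
  [[-0.0117,-0.0301,0],[0,0,0],0.45],
  [[-0.0117,-0.0301,0],[0,0,0],0.45],
  [[-0.0117,-0.0301,0],[0,0,0],0.45],
  [[-0.0117,-0.0301,0],[0,0,0],0.45],
  [[-0.0117,-0.0301,0],[0,0,0],0.45],
  [[-0.0117,-0.0301,0],[0,0,0],0.45],
  [[-0.0117,-0.0301,0],[0,0,0],0.45],
  [[-0.0117,-0.0301,0],[0,0,0],0.45],
  [[-0.0117,-0.0301,0],[0,0,0],0.45],
  [[-0.0117,-0.0301,0],[0,0,0],0.45],
  [[-0.0117,-0.0301,0],[0,0,0],0.45],
  [[-0.0117,-0.0301,0],[0,0,0],0.45],
  [[-0.0117,-0.0301,0],[0,0,0],0.45],
  [[-0.0117,-0.0301,0],[0,0,0],0.45],
])

```text
t: 1.77
ee_pos: [0.4124, 0.1132, 0.2551]
tcp_rot: [[-0.985, -0.173, -0.0], [-0.173, 0.985, 0.0], [0.0, 0.0, -1.0]]
force: [1.4, 0.5, 0.4]
gripper_width: 0.553
grip_force: 0.0
```

Emit:
move_arm([
  [[-0.0117,-0.0301,0],[0,0,0],0.45],
  [[-0.0117,-0.0301,0],[0,0,0],0.45],
  [[-0.0117,-0.0301,0],[0,0,0],0.45],
  [[-0.0117,-0.0301,0],[0,0,0],0.45],
  [[-0.0117,-0.0301,0],[0,0,0],0.45],
  [[-0.0117,-0.0301,0],[0,0,0],0.45],
  [[-0.0117,-0.0301,0],[0,0,0],0.45],
  [[-0.0117,-0.0301,0],[0,0,0],0.45],
  [[-0.0117,-0.0301,0],[0,0,0],0.45],
  [[-0.0117,-0.0301,0],[0,0,0],0.45],
  [[-0.0117,-0.0301,0],[0,0,0],0.45],
  [[-0.0117,-0.0301,0],[0,0,0],0.45],
  [[0,0,0],[0,0,0],0.45],
  [[0,0,0],[0,0,0],0.45],
  [[0,0,0],[0,0,0],0.45],
])

```text
t: 3.02
ee_pos: [0.6125, -0.2162, 0.2545]
tcp_rot: [[-0.985, -0.173, -0.002], [-0.173, 0.985, 0.002], [0.002, 0.002, -1.0]]
force: [-0.5, 0.3, -0.1]
gripper_width: 0.551
grip_force: 0.0
```

```bash
cat > st.py <<'E'
from h import *
p=np.load("pose.npz");R,o=p["R"],p["o"]
s=monitor.read_state()
print("t",s["t"],"TCP machine",(s["ee_pos"][:2]-o)@R,"z",s["ee_pos"][2],"yaw",np.arctan2(*(-s["tcp_rot"][:2,0]@R)[::-1]),"F machine",s["force"][:2]@R,s["force"][2],"w",s["gripper_width"])
E
python3 st.py
python3 - <<'E'
from h import *
c=cam("wrist"); np.savez("wrist1.npz",**c); cv2.imwrite("pics/wrist1.png",c["color"][...,::-1])
E
```

```text
t 3.0167 TCP machine [ 0.02862074 -0.04339269] z 0.2544502328819807 yaw -0.0006875604528860488 F machine [-0.47244863  0.43536597] -0.08285957270955412 w 0.5507123889894869
```

View pics/wrist1.png

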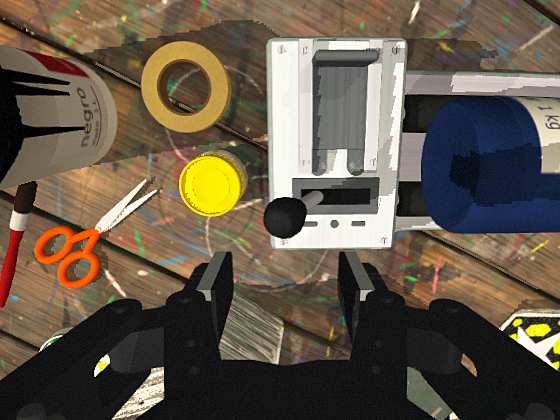

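The wrist view shows the knob at (286,217), tab at (347,58), and open fingers at (220,275)/(352,275). I'll cross-check the knob from here.

Run:
```python
from h import *
p=np.load("pose.npz");R,o=p["R"],p["o"]
c=dict(np.load("wrist1.npz"))
k=np.zeros((420,560),bool);k[185:245,250:307]=1;k&=c["color"].astype(int).sum(2)<110
kc=np.argwhere(k)[:,::-1].mean(0);x=np.argwhere(k)[:,::-1];print(kc,x.min(0),x.max(0),(ray(c,[kc,(286,217)],.162)[:,:2]-o)@R)
P=pts(c);M=(P[...,:2]-o)@R;z=P[...,2]
t=(z>.130)&(z<.145)&(abs(M[...,1])<.04)&(M[...,0]<-.04)&(M[...,0]>-.12);print("tab",M[t].mean(0),M[t].min(0),M[t].max(0))
q=(abs(z-.097)<.004)&(abs(M[...,1])<.08)&(abs(M[...,0]+.01)<.12)
print(M[q].min(0),M[q].max(0))
```

```text
[287.65196998 214.18949343] [261 187] [306 237] [[ 0.03107999 -0.04171777]
 [ 0.03317658 -0.04289531]]
tab [-0.07870603 -0.00085187] [-0.08332998 -0.02289242] [-0.07503036  0.02267808]
[-0.10035934 -0.05755607] [0.0850868  0.05930124]
```

Emit:
move_arm([
  [[-0.002,0,0.018],[0,0,0],0.45],
  [[0,0,0.018],[0,0,0],0.45],
  [[0,0,0.018],[0,0,0],0.45],
  [[0,0,0.018],[0,0,0],0.45],
  [[0,0,0.018],[0,0,0],0.45],
  [[0,0,0.016],[0,0,0],0.45],
  [[0,0,0],[0,0,0],0.45],
  [[0,0,0],[0,0,0],0.45],
])

```text
t: 3.73
ee_pos: [0.6142, -0.2149, 0.1491]
tcp_rot: [[-0.985, -0.175, -0.002], [-0.175, 0.985, 0.001], [0.001, 0.001, -1.0]]
force: [0.3, 0.3, 1.1]
gripper_width: 0.549
grip_force: 0.0
```

```bash
python3 st.py
```

```text
t 3.7333 TCP machine [ 0.03056804 -0.04242028] z 0.1491410564383912 yaw 0.0008290046955252737 F machine [0.38259842 0.22248306] 1.1030159762162342 w 0.5487118093695531
```

Emit:
move_arm([
  [[0,0.004,-0.001],[0,0,0],0.45],
  [[0,0.004,-0.001],[0,0,0],0.45],
  [[0,0.004,-0.001],[0,0,0],0.45],
  [[0,0.003,-0.001],[0,0,0],0.45],
  [[0,0.003,-0.001],[0,0,0],0.45],
  [[0,0.003,-0.001],[0,0,0],0.45],
  [[0,0.003,-0.001],[0,0,0],0.45],
  [[0,0.003,-0.001],[0,0,0],0.45],
  [[0,0.003,0],[0,0,0],0.45],
  [[0,0.003,0],[0,0,0],0.45],
  [[0,0.003,0],[0,0,0],0.45],
  [[0,0.003,0],[0,0,0],0.45],
  [[0,0.003,0],[0,0,0],0.45],
  [[0,0,0],[0,0,0],0.45],
  [[0,0,0],[0,0,0],0.45],
  [[0,0,0],[0,0,0],0.45],
])

```text
t: 5.07
ee_pos: [0.6075, -0.1744, 0.1568]
tcp_rot: [[-0.985, -0.174, -0.001], [-0.174, 0.985, 0.001], [0.001, 0.001, -1.0]]
force: [-0.4, -0.1, 0.4]
gripper_width: 0.556
grip_force: 0.0
```

```bash
python3 st.py
python3 - <<'E'
from h import *
c=cam("wrist"); np.savez("wrist2.npz",**c); cv2.imwrite("pics/wrist2.png",c["color"][...,::-1])
E
```

```text
t 5.0667 TCP machine [ 0.03098895 -0.00142809] z 0.15682770417059608 yaw -0.00013445385536657673 F machine [-0.42898477 -0.04366651] 0.4496702056584209 w 0.5555574095184623
```

View pics/wrist2.png

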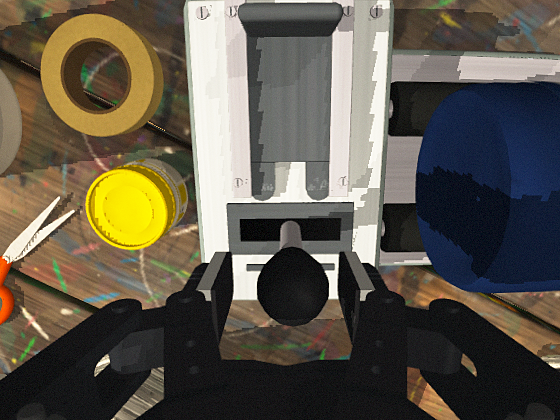

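The lever is upright: its shank at (290,235) is centred in the slot and on the fork axis, and the knob is free between the fingers with no force. Retract, close, and go in front of the tab.

Emit:
move_arm([
  [[0,0,-0.02],[0,0,0],0.45],
  [[0,0,-0.025],[0,0,0],0.45],
  [[0,0,-0.025],[0,0,0],0.45],
  [[0,0,-0.02],[0,0,0],0.45],
  [[0.02,0,0],[0,0,0],1],
  [[0.03,0,0],[0,0,0],1],
  [[0.03,0,0],[0,0,0],1],
  [[0.03,0,0],[0,0,0],1],
  [[0.03,0,0],[0,0,0],1],
  [[0.008,0.001,0],[0,0,0],1],
  [[0,0,0.025],[0,0,0],1],
  [[0,0,0.025],[0,0,0],1],
  [[0,0,0],[0,0,0],1],
  [[0,0,0],[0,0,0],1],
])

```text
t: 6.28
ee_pos: [0.4614, -0.1992, 0.1966]
tcp_rot: [[-0.985, -0.173, -0.002], [-0.173, 0.985, 0.002], [0.002, 0.002, -1.0]]
force: [0.8, 0.6, -0.0]
gripper_width: -0.0
grip_force: 0.0
```

```bash
python3 st.py
```

```text
t 6.2833 TCP machine [-0.11719995 -0.00046751] z 0.19656689292178695 yaw -0.0006028069637812108 F machine [0.94418114 0.47436405] -0.0010847531789444087 w -8.0246584342936e-05
```

Emit:
move_arm([
  [[0,0,0.02],[0,0,0],1],
  [[0,0,0.02],[0,0,0],1],
  [[0,0,0.02],[0,0,0],1],
  [[0,0,0.016],[0,0,0],1],
  [[0,0,0],[0,0,0],1],
  [[-0.005,0,0],[0,0,0],1],
  [[-0.005,0,0],[0,0,0],1],
  [[-0.005,0,0],[0,0,0],1],
  [[-0.005,0,0],[0,0,0],1],
  [[-0.005,0,0],[0,0,0],1],
  [[-0.005,0,0],[0,0,0],1],
  [[-0.004,0,0],[0,0,0],1],
  [[-0.004,0,0],[0,0,0],1],
  [[-0.004,0,0],[0,0,0],1],
  [[-0.004,0,0],[0,0,0],1],
])

```text
t: 7.53
ee_pos: [0.5073, -0.1914, 0.1212]
tcp_rot: [[-0.985, -0.173, -0.001], [-0.173, 0.985, 0.0], [0.0, 0.0, -1.0]]
force: [-2.8, -0.7, 2.3]
gripper_width: -0.001
grip_force: 1.4
```

```bash
python3 st.py
```

```text
t 7.5333 TCP machine [-0.07071699 -0.00074276] z 0.1212319569394925 yaw -0.0004053811526259747 F machine [-2.83717475 -0.23993741] 2.3129413792140587 w -0.0010251240986400246
```

Friction-level force only; continuing in small steps.

Emit:
move_arm([
  [[-0.002,0,0],[0,0,0],1],
  [[-0.002,0,0],[0,0,0],1],
  [[-0.001,0,0],[0,0,0],1],
  [[0,0,0],[0,0,0],1],
  [[0,0,0],[0,0,0],1],
])

```text
t: 7.95
ee_pos: [0.5123, -0.1906, 0.1211]
tcp_rot: [[-0.985, -0.173, 0.001], [-0.173, 0.985, 0.001], [-0.001, 0.0, -1.0]]
force: [-1.5, 0.6, 0.1]
gripper_width: 0.0
grip_force: 0.5
```

```bash
python3 st.py
```

```text
t 7.95 TCP machine [-0.06555815 -0.00075352] z 0.12114515017726153 yaw -0.0005550862239324833 F machine [-1.35508007  0.86728647] 0.07493784419742697 w 1.0809943215968539e-06
```

Emit:
move_arm([
  [[-0.002,0,0],[0,0,0],1],
  [[-0.001,0,0],[0,0,0],1],
  [[-0.001,0,0],[0,0,0],1],
  [[0,0,0],[0,0,0],1],
  [[0,0,0],[0,0,0],1],
])

```text
t: 8.37
ee_pos: [0.5152, -0.19, 0.1211]
tcp_rot: [[-0.985, -0.174, -0.002], [-0.174, 0.985, 0.0], [0.002, 0.001, -1.0]]
force: [-4.7, -0.0, 2.6]
gripper_width: -0.004
grip_force: 2.6
```

```bash
python3 st.py
```

```text
t 8.3667 TCP machine [-0.06265019 -0.00070254] z 0.12111060232364954 yaw -0.00014367520062439208 F machine [-4.6221021   0.81284271] 2.624396930460849 w -0.003733530068699819
```

Emit:
move_arm([
  [[-0.001,0,0],[0,0,0],1],
  [[-0.001,0,0],[0,0,0],1],
  [[-0.001,0,0],[0,0,0],1],
  [[0,0,0],[0,0,0],1],
  [[0,0,0],[0,0,0],1],
])

```text
t: 8.78
ee_pos: [0.5152, -0.19, 0.1211]
tcp_rot: [[-0.985, -0.174, -0.008], [-0.174, 0.985, -0.001], [0.008, 0.001, -1.0]]
force: [-11.3, -1.9, 7.1]
gripper_width: 0.002
grip_force: 5.9
```

```bash
python3 st.py
```

```text
t 8.7833 TCP machine [-0.06259997 -0.00068988] z 0.12113098282600543 yaw 0.0006371595402710167 F machine [-11.41374928   0.1162072 ] 7.141787352768579 w 0.0020897229570198514
```

At the stop: no further motion, and the force rises to 11 N. Back off, lift clear and check.

Emit:
move_arm([
  [[0.004,0,0],[0,0,0],1],
  [[0.01,0,0],[0,0,0],1],
  [[0.012,0,0],[0,0,0],1],
  [[0,0,-0.025],[0,0,0],1],
  [[0,0,-0.03],[0,0,0],1],
  [[0,0,-0.03],[0,0,0],1],
  [[0,0,-0.03],[0,0,0],1],
  [[0.03,0,-0.02],[0,0,0],1],
  [[0.03,0,0],[0,0,0],1],
  [[0.03,0,0],[0,0,0],1],
  [[0,0,0],[0,0,0],1],
  [[0,0,0],[0,0,0],1],
])

```text
t: 9.78
ee_pos: [0.4037, -0.2098, 0.2568]
tcp_rot: [[-0.985, -0.171, 0.002], [-0.171, 0.985, -0.001], [-0.002, -0.001, -1.0]]
force: [0.7, 0.3, 0.0]
gripper_width: 0.002
grip_force: 0.0
```

```bash
python3 st.py
python3 - <<'E'
from h import *
p=np.load("pose.npz");R,o=p["R"],p["o"]
c=cam("top"); P=pts(c);M=(P[...,:2]-o)@R;z=P[...,2]
t=(z>.130)&(z<.145)&(abs(M[...,1])<.03)&(M[...,0]<-.03)&(M[...,0]>-.12);print("tab",t.sum(),M[t].mean(0) if t.any() else 0)
k=(z>.155)&(z<.2)&(abs(M[...,1])<.07)&(abs(M[...,0]-.03)<.03);print("knob",k.sum(),M[k].mean(0),z[k].max())
cv2.imwrite("pics/top2.png",cv2.resize(c["color"][150:340,200:420,::-1],None,fx=3,fy=3))
E
```

```text
t 9.7833 TCP machine [-0.17583374 -0.00083094] z 0.25675281055911603 yaw -0.002524543483624496 F machine [0.77404043 0.20204474] 0.03965610802841349 w 0.0021567489309679173
tab 107 [-0.04941713  0.00042455]
knob 194 [0.02990888 0.00167398] 0.19127022848186287
```

View pics/top2.png

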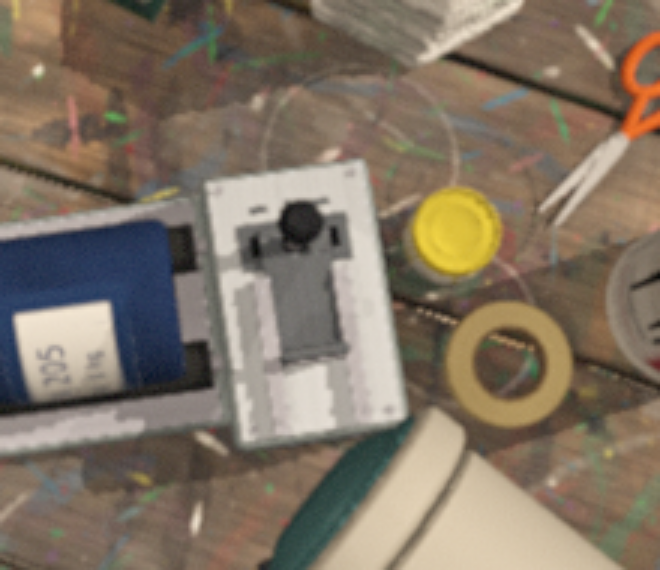

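The slide is home: the tab sits 79 mm in front of the lever and the fork surrounds the shank at (300,240). The knob is upright at (300,222), the pot (455,232) and tape (510,363) haven't moved, and the arm is clear.

```bash
python3 -c "
from station import job
print(job.finish_job())"
```

```text
the job is handed in; nothing more can be done
None
```

The lever rests upright at off and the lock slide is pushed home against its stop, with its fork around the lever; the ink pot and tape roll were not moved, and the job was handed in (it returned no verdict).

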